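# Lever open the tea-light chest with the palette knife

### The arm

A 6-joint arm with a two-finger parallel gripper is mounted at the origin on a cart in front of the work surface, level with it; the furniture and walls round the work are solid. World frame = base frame: x ahead of the robot, y to its left, z up, the work surface at z = 0. Lengths are in m, angles in rad, forces in N, time in s.
With the tool pointing down it reaches from about 0.35 to 0.775 m from the base axis. Payload 7.3 kg.
Tool frame: the origin (TCP) lies on the centre line of the jaws, within the pads' length; the fingertips stand tip_reach ahead of it and the grasp point (between the pads) lies 6 mm ahead of it (tip_reach is the distance from the TCP to the fingertips, in m); x points along the fingers, y is the direction in which the jaws open and shut, and the axes are right-handed (so a half turn about x gives the same grasp; the last joint's range is limited). The gripper opens to 92 mm and grips with 3 to 60 N. Pads are 19 mm wide; open, the fingers measure 130 mm over their backs; the gripper's body (75 mm by 190 mm) begins 47 mm behind the grasp point.
Start: joints at [-1.438, 0.342, 1.524, -0, 1.275, -0.146], TCP at [0.145, -0.505, 0.252] pointing down, gripper open.
Joint ranges: [-2.53, 2.53], [-0.77, 2.02], [0.04, 2.7], [-1, 4.14], [0.28, 2.66], [-3.11, 3.11]. Speed limits (rad/s): [2.57, 2.57, 3.14, 3.14, 3.14, 3.14].

### API

Orientations are given as [roll, pitch, yaw] about the fixed x, y, z axes, in that order (R = Rz(yaw) Ry(pitch) Rx(roll)).
In Python, from cell import observe, read_camera, get_calibration, hand_in, tip_reach gives the robot as it stands. The module is installed in compiled form; this text tells all that it offers.
- The arm moves only by the shell command python3 -m crank 'ROWS' [FORCE]. ROWS is JSON, a list of rows, each an object of numbers: "fingers": the opening, from -1 (shut) to 1 (fully open); "tx", "ty", "tz": the shift along the tool's x, y, z in units of 40 mm (1.0 is 40 mm); "roll": the turn about the tool's x in units of 10 degrees (1.0 is 10 degrees). In form: [{"fingers": .., "tx": .., "ty": .., "tz": .., "roll": ..}, ...]. A call has exactly 8 rows; each row is the pose to reach, as a shift and turn from the pose commanded when the call began, along the tool's axes at that moment; what a row does not reach only later rows make up. A row lasts 1/8 s, in which the tool goes at most 62.5 mm and 10.7 degrees, less where a joint would pass 70% of its speed; a pose out of reach is approached as far as the arm can. A call with a gripper value outside its range is refused whole. The fingers move at their own pace and stop on an object; FORCE is the grip in N (left out, the last holds). Time passes only in rows, so rows that repeat a pose let the fingers close, or fill a call up. It gives the time, the measured TCP pose, the force and the opening at its end, in the units of the state.
- observe(): the state, without advancing time (a new reading comes with each control period).
- read_camera(name): name is "scene" or "side" or "wrist"; returns (picture, depth): 400x640x3 uint8, red, green, blue; 400x640 float32, m along the optical axis (not along the pixel's ray), 0 where there is no reading.
- get_calibration(name): a dict with "vertical_fov" (degrees; the focal length in pixels is half the picture's height over the tangent of half this angle, whatever the lens; pixels are square), "cx", "cy" (the principal point, pixels), "pose" (4x4, takes a point from camera to world coordinates); the wrist camera has in their place "T_tool_cam" (4x4, takes a point from camera to tool coordinates, whose origin is the TCP and whose axes are the tool frame's). Camera axes: x right, y down, z forward; pixel columns grow to the right and rows downward; lengths in m; the calibration is good to about 2 mm. A picture is of the moment at which its call begins: read the wrist's pose just before it. get_calibration takes no time and is no camera call.
- hand_in(): hands the job in, once; it reports no verdict.
The state is a dict: "time": time; "qpos": joint angles; "qvel": joint speeds; "joint_efforts": joint torques, N m; "tool_pos": TCP position; "tool_rot": TCP orientation; "contact_force": force on the tool from outside, world axes, zero at the start; "torque": the same for the moment, N m; "opening": finger opening in m.
Only numpy, scipy, OpenCV 4.12 (cv2) and the standard library are available. Lean on these libraries where they do the work, as an engineer would, in place of code of your own. Each camera call takes 0.05 s, during which the arm holds its last target. There are 200 camera calls.

### The job

The lid of the small wooden tea-light chest is flush and held shut by spring catches. Pick up the palette knife, push its blade into the notch under the lid's front edge and lever the lid up until the catches let go (no pulling with the fingers), then swing the lid back past upright so that it stays open. Lay the knife down on the worktop without dropping it, and leave everything else where it is.

Things in the scene. Friction and masses are not known exactly. Their poses are not given: they have to be found in the camera images.
- palette_knife: Palette knife, 190 mm long, 0.07 kg, lying flat near a fork and a spoon (the three swap places). Straight dark wooden handle 95 long x 20 wide x 18 high, flat sides; then a stiff, flat, round-ended steel blade 95 x 22 x 2.4, its middle plane 9 above the handle's underside. Origin: underside, where handle and blade meet. x points along the blade to its tip, z up.
- knife_grip (a point): Point to grasp: centre of the knife's handle section 25 mm behind the blade's root, half-way up (9 mm over the worktop as it lies). The handle is 20 mm wide here. Axes as the knife's: x to the blade's tip, z up.
- knife_tip (a point): The blade's tip, in the middle of its thickness; 120 mm ahead of knife_grip along the knife's x.
- tea_light_chest: Plain brown wooden box, it stands firm on the worktop and cannot shift, 110 deep (x) x 170 wide (y) mm; walls 12 thick and 85 high; with its flat lid 95.5 high. Origin: centre of the underside. The front (-x side) has the notch, the back (+x side) the hinges. x points from front to back, z up. Six tea lights lie inside, tops 61 above the worktop.
- notch (a point): Knife notch: slot 46 wide (y) and 7.5 high cut through the top of the 12 mm front wall, mid-width. Its floor is 78 over the worktop, its roof the lid's underside (85.5). Behind the wall it opens into the box, clear for 60 mm behind the front face. This point: in the plane of the outer front face, at the slot's centre (81.5 over the worktop). x points straight into the box, z up.
- chest_hinge (a point): Middle of the lid's hinge line: 110 mm behind the notch's front face, 85 mm over the worktop. The hinge line runs along y.
- lid_angle (a joint): Lid angle in rad: 0 shut, 1.57 upright, stop at 1.9 (leaning back).
- fork: Table fork, 204 x 28 x 18 mm, lying beside the knife. Origin at its underside, middle of its length. Leave it.
- spoon: Dessert spoon, 188 x 39 x 16 mm, lying beside the knife. Origin at its underside, middle of its length. Leave it.
- matches: Match box, 36 x 53 x 15 mm, lying by the chest's end (its +y side). Origin at its underside. Leave it.
- spare_light: Single tea light, 38 mm across, 15 high, by the chest's +y end. Origin at its underside. Leave it.
- lid: The lid: flat wooden board 110 (hinge to front edge) x 170 x 10 mm, 0.15 kg, flush with the walls. Two spring catches hold it until its front edge is lifted about 5 mm; this takes about 7 N upward near the front edge. Then a stiff hinge keeps it wherever it is left (about 2 N at the front edge moves it). Origin on the hinge line; with the lid shut, x points from front edge to hinge.
Mind the look-alikes: they are no part of the job. Of the things that look like the tea_light_chest, the larger one is meant.

How it is judged:
On the way:
1. the knife's blade presses the lid up while the catches still hold it (contact force between palette_knife and lid above 1 N and value of joint lid_angle between 0.01 and 0.3 rad), for 0.02 s.
At the end, for the whole second after the job is handed in: The lid stands open at more than 1.5 rad, and the knife lies still on the worktop: its grip point less than 22 mm and its tip less than 25 mm above it (value of joint lid_angle above 1.5 rad and height (world z) of knife_grip below 0.022 m and height (world z) of knife_tip below 0.025 m and linear speed of palette_knife below 0.03 m/s); the robot touches nothing.
It fails at once if the fingers push or pull the lid before the catches have let go (lid under 0.2 rad) (contact force between the fingers and lid above 1 N and value of joint lid_angle below 0.2 rad).
It fails at once if the knife is dropped (over 0.9 m/s with no finger on it) (linear speed of palette_knife above 0.9 m/s and contact force between the fingers and palette_knife below 0.05 N).
It fails at once if fork, spoon, match box or spare tea light moved more than 40 mm (distance of any of fork, spoon, matches, spare_light from where it was at the start of the episode above 0.04 m).
It also fails if it takes over 48 s, if anything falls off the work surface, if the arm or the gripper's body presses on something with over 40 N, if the wrist force passes 120 N, or if a joint passes its speed limit or range.

## Working session

There is one attempt and no reset: what is moved stays moved. The work goes in short steps, Python scripts to look and compute and a shell command to move; the robot and the scene stay as the last step left them, time stands still between calls to the robot, and variables do not carry over. Pictures are saved under pics/ and viewed, about 8 in all and at most 12, crops included, and the job is handed in when it is done.

```bash
mkdir -p pics; cat > h.py <<'E'
import numpy as np,cv2
from cell import *
from scipy.spatial.transform import Rotation as R
def cam(n):
    s=observe(); p,d=read_camera(n); c=get_calibration(n)
    if n=="wrist":
        T=np.eye(4);T[:3,:3]=R.from_euler('xyz',s['tool_rot']).as_matrix();T[:3,3]=s['tool_pos'];P=T@c['T_tool_cam']
    else: P=np.array(c['pose'])
    return p,d,c,P
def cloud(n):
    p,d,c,P=cam(n); f=200/np.tan(np.radians(c['vertical_fov'])/2)
    v,u=np.mgrid[:400,:640]
    X=np.stack([(u-c['cx'])/f*d,(v-c['cy'])/f*d,d],-1)@P[:3,:3].T+P[:3,3]
    X[d==0]=np.nan
    return p,X
E
python3 - <<'E'
from h import *
print(observe(),tip_reach)
ims=[]
for n in("scene","side"):
    p,X=cloud(n); np.savez(n,p=p,X=X); cv2.imwrite(f'pics/{n}.png',p[...,::-1])
E
```

```text
{'time': 0.0, 'qpos': array([-1.43802437e+00,  3.42746474e-01,  1.52504604e+00, -3.90457284e-05,
        1.27538555e+00, -1.46049988e-01]), 'qvel': array([-4.27682959e-05,  2.08982045e-03,  9.69440126e-04,  9.58209548e-05,
       -1.08791559e-03,  5.05972731e-04]), 'joint_efforts': array([ 2.26861830e-04, -4.31240916e+01, -2.44219261e+01,  7.17903790e-02,
        5.59670012e-02, -1.20004215e-04]), 'tool_pos': array([ 0.144427  , -0.50434876,  0.25102248]), 'tool_rot': array([-1.69330078,  1.56921047,  1.72712522]), 'contact_force': array([ 0.85584845, -0.97842406, -1.00944858]), 'torque': array([ 0.00515346, -0.00256838,  0.00780747]), 'opening': 0.09159205811782364} 0.025
```

View pics/scene.png

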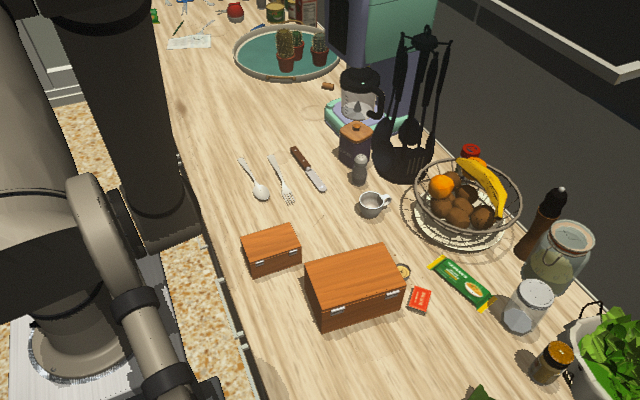

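View pics/side.png

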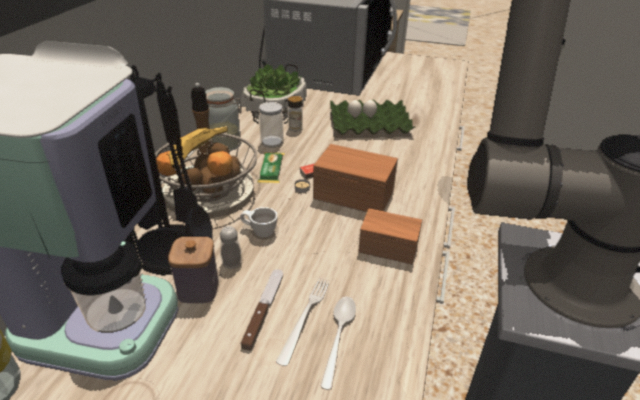

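The scene picture shows the knife with its handle at (294,150) and tip at (323,190). Fork and spoon are to its left, the large chest is at (355,285) with its hinges on the near side, and a smaller decoy is at (270,250).

```bash
python3 - <<'E'
from h import *
a=np.load('scene.npz');X=a['X'];p=a['p']
# lid top
z=X[...,2]
u0,u1,v0,v1=290,415,235,335
m=np.zeros(z.shape,bool);m[v0:v1,u0:u1]=1
t=m&(abs(z-.0955)<.006)
P=X[t];print('lid',len(P),np.median(P[:,2]));r=cv2.minAreaRect((P[:,:2]*1000).astype(np.float32));print(r,cv2.boxPoints(r).round(0).tolist())
m=np.zeros(z.shape,bool);m[140:200,285:332]=1
hsv=cv2.cvtColor(p,cv2.COLOR_RGB2HSV)
t=m&(z>.005)&(z<.03)
P=X[t];print('knife',len(P),np.percentile(P[:,2],[5,50,95]));r=cv2.minAreaRect((P[:,:2]*1000).astype(np.float32));print(r,cv2.boxPoints(r).round(0).tolist())
for uv in [(294,150),(308,172),(323,190),(330,320),(340,285),(390,268),(243,160),(270,155),(300,240),(418,300),(403,271),(375,205),(360,175)]: print(uv,X[uv[1],uv[0]].round(3))
s=np.load('side.npz');pp=s['p']
for uv in [(276,275),(250,340),(352,185),(356,165)]: print(uv,s['X'][uv[1],uv[0]].round(3))
c1=cv2.resize(pp[130:270,290:440],None,fx=2.6,fy=2.6,interpolation=cv2.INTER_CUBIC);c2=cv2.resize(p[220:340,230:440],None,fx=1.9,fy=3.04)
c2=cv2.resize(p[220:340,230:440],None,fx=1.9,fy=1.9);c=np.zeros((max(len(c1),len(c2)),c1.shape[1]+c2.shape[1],3),np.uint8);c[:len(c1),:c1.shape[1]]=c1;c[:len(c2),c1.shape[1]:]=c2
cv2.imwrite('pics/c.png',c[...,::-1]);print(c.shape)
E
```

```text
lid 4389 0.09626210389055667
((489.8840637207031, -159.11178588867188), (117.36677551269531, 170.71144104003906), 84.63290405273438) [[399.0, -210.0], [569.0, -226.0], [580.0, -109.0], [410.0, -93.0]]
knife 457 [0.00663272 0.01253876 0.02060938]
((569.9835205078125, 243.41854858398438), (230.36526489257812, 116.5268325805664), 63.78174591064453) [[467.0, 166.0], [571.0, 114.0], [673.0, 321.0], [569.0, 372.0]]
(294, 150) [0.558 0.318 0.019]
(308, 172) [0.561 0.228 0.011]
(323, 190) [0.568 0.15  0.012]
(330, 320) [ 0.419 -0.205  0.049]
(340, 285) [ 0.455 -0.17   0.096]
(390, 268) [ 0.56  -0.175  0.097]
(243, 160) [0.42  0.35  0.005]
(270, 155) [0.495 0.342 0.004]
(300, 240) [ 0.456  0.033 -0.   ]
(418, 300) [ 0.611 -0.221  0.015]
(403, 271) [ 0.623 -0.145  0.01 ]
(375, 205) [0.661 0.047 0.016]
(360, 175) [0.661 0.13  0.046]
(276, 275) [0.569 0.167 0.012]
(250, 340) [0.555 0.327 0.017]
(352, 185) [ 0.485 -0.1    0.066]
(356, 165) [ 0.486 -0.137  0.096]
(364, 789, 3)
```

View pics/c.png

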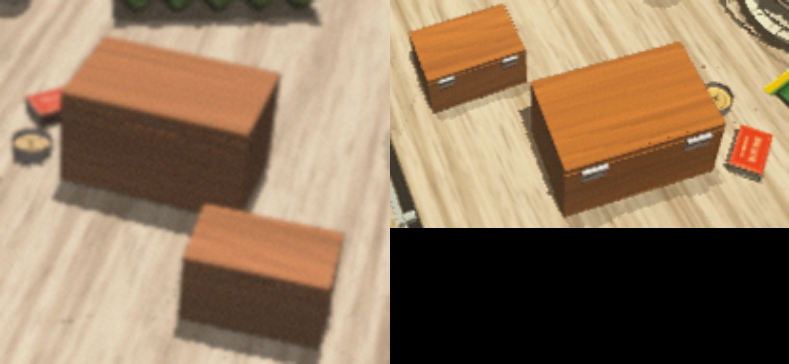

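The crop shows the hinges on the -y side of the large chest, so its notch faces +y, towards the knife. Next I work out the shifts to a point above the knife.

```bash
cat >> h.py <<'E'
def goto(target,ydir=None):
    "shift (units of 40 mm) in tool axes to a world target; roll (units of 10 deg) so that tool y is along +-ydir"
    s=observe();M=R.from_euler('xyz',s['tool_rot']).as_matrix()
    t=M.T@(np.array(target)-s['tool_pos'])/.04
    print('t',s['time'].__round__(2),'pos',s['tool_pos'].round(4),'shift',t.round(2),'x',M[:,0].round(3),'y',M[:,1].round(3),'F',s['contact_force'].round(1),'T',s['torque'].round(2),'open',round(s['opening'],4))
    if ydir is not None:
        d=M.T@np.array([*ydir,0.]);a=np.degrees(np.arctan2(d[2],d[1]));a=(a+90)%180-90;print('roll',(a/10).round(2),'q6',s['qpos'][5].round(2))
E
python3 - <<'E'
from h import *
goto([.40,-.2,.25]);goto([.56,.20,.25],[1,.03])
a=np.load('scene.npz');X=a['X'];z=X[...,2]
for n,(u0,u1,v0,v1) in dict(knife=(285,332,142,196),fork=(264,296,150,208),spoon=(235,272,152,202),decoy=(236,305,220,280)).items():
    Q=X[v0:v1,u0:u1].reshape(-1,3);Q=Q[(Q[:,2]>.004)&(Q[:,2]<.1)]
    print(n,len(Q),np.percentile(Q,[3,50,97],axis=0).round(3).tolist())
E
```

```text
t 0.1 pos [ 0.1445 -0.5044  0.2511] shift [ 0.04 -5.56 -8.24] x [-0.     0.001 -1.   ] y [ 0.275 -0.961 -0.001] F [ 0.2  0.4 -1.1] T [ 0.01  0.03 -0.01] open 0.0919
t 0.1 pos [ 0.1445 -0.5044  0.2511] shift [  0.05 -14.07 -14.83] x [-0.     0.001 -1.   ] y [ 0.275 -0.961 -0.001] F [ 0.2  0.4 -1.1] T [ 0.01  0.03 -0.01] open 0.0919
roll -7.57 q6 -0.15
knife 514 [[0.491, 0.153, 0.004], [0.563, 0.236, 0.012], [0.613, 0.33, 0.021]]
fork 318 [[0.429, 0.154, 0.004], [0.486, 0.245, 0.008], [0.553, 0.339, 0.02]]
spoon 331 [[0.39, 0.186, 0.004], [0.42, 0.238, 0.008], [0.486, 0.354, 0.016]]
decoy 2445 [[0.321, -0.031, 0.008], [0.374, -0.015, 0.064], [0.43, 0.041, 0.067]]
```

```bash
python3 -m crank '[{"ty":-0.7,"tz":-1.03,"roll":-1,"fingers":1},{"ty":-1.4,"tz":-2.06,"roll":-2,"fingers":1},{"ty":-2.1,"tz":-3.09,"roll":-3,"fingers":1},{"ty":-2.8,"tz":-4.12,"roll":-4,"fingers":1},{"ty":-3.5,"tz":-5.15,"roll":-5,"fingers":1},{"ty":-4.2,"tz":-6.18,"roll":-6,"fingers":1},{"ty":-4.9,"tz":-7.2,"roll":-7,"fingers":1},{"ty":-5.56,"tz":-8.24,"roll":-7.57,"fingers":1}]' 60
python3 - <<'E'
from h import *
goto([.56,.20,.22],[1,.03])
E
```

```text
t 0.1 pos [ 0.1445 -0.5044  0.2511] shift [  0.8  -14.07 -14.83] x [-0.     0.001 -1.   ] y [ 0.275 -0.961 -0.001] F [ 0.2  0.4 -1.1] T [ 0.01  0.03 -0.01] open 0.0919
roll -7.57 q6 -0.15invalid input at $[0]: expected keys fingers, tx, ty, tz, roll
```

All the keys are needed in every row.

```bash
python3 -m crank '[{"tx":0,"ty":-0.7,"tz":-1.03,"roll":-1,"fingers":1},{"tx":0,"ty":-1.4,"tz":-2.06,"roll":-2,"fingers":1},{"tx":0,"ty":-2.1,"tz":-3.09,"roll":-3,"fingers":1},{"tx":0,"ty":-2.8,"tz":-4.12,"roll":-4,"fingers":1},{"tx":0,"ty":-3.5,"tz":-5.15,"roll":-5,"fingers":1},{"tx":0,"ty":-4.2,"tz":-6.18,"roll":-6,"fingers":1},{"tx":0,"ty":-4.9,"tz":-7.2,"roll":-7,"fingers":1},{"tx":0,"ty":-5.56,"tz":-8.24,"roll":-7.57,"fingers":1}]' 60
python3 - <<'E'
from h import *
goto([.56,.20,.22],[1,.03])
E
```

```text
time: 1.1
tool_pos: [0.4009, -0.1988, 0.2516]
tool_rot: [-1.675, 1.571, 3.07]
contact_force: [1.3, -0.2, 0.4]
opening: 0.0918
t 1.1 pos [ 0.4009 -0.1988  0.2516] shift [ 0.79  4.31 -9.83] x [-0.  0. -1.] y [ 0.999  0.033 -0.   ] F [ 1.3 -0.2  0.4] T [ 0.   -0.17  0.03] open 0.0918
roll 0.02 q6 -0.66
```

```bash
python3 -m crank '[{"tx":0.1,"ty":0.6,"tz":-1.35,"roll":0,"fingers":1},{"tx":0.2,"ty":1.2,"tz":-2.7,"roll":0,"fingers":1},{"tx":0.3,"ty":1.8,"tz":-4.1,"roll":0,"fingers":1},{"tx":0.4,"ty":2.4,"tz":-5.5,"roll":0,"fingers":1},{"tx":0.5,"ty":3,"tz":-6.9,"roll":0,"fingers":1},{"tx":0.6,"ty":3.6,"tz":-8.3,"roll":0,"fingers":1},{"tx":0.79,"ty":4.31,"tz":-9.83,"roll":0,"fingers":1},{"tx":0.79,"ty":4.31,"tz":-9.83,"roll":0,"fingers":1}]'
python3 - <<'E'
from h import *
goto([.56,.24,.10])
p,X=cloud('wrist');np.savez('w1',p=p,X=X);cv2.imwrite('pics/w1.png',p[...,::-1])
z=X[...,2]
for v in range(40,400,40): print(v,[tuple(X[v,u].round(3)) for u in (160,320,480)])
E
```

```text
time: 2.1
tool_pos: [0.561, 0.2014, 0.2183]
tool_rot: [-1.676, 1.569, 3.07]
contact_force: [0.5, -1.1, -0.0]
opening: 0.092
t 2.1 pos [0.561  0.2014 0.2183] shift [ 2.96  0.01 -0.96] x [-0.002  0.    -1.   ] y [ 0.999  0.034 -0.002] F [ 0.5 -1.1 -0. ] T [-0.02 -0.06 -0.01] open 0.092
40 [(np.float64(0.392), np.float64(0.334), np.float64(-0.002)), (np.float64(0.552), np.float64(0.34), np.float64(-0.001)), (np.float64(0.698), np.float64(0.34), np.float64(0.031))]
80 [(np.float64(0.389), np.float64(0.297), np.float64(0.0)), (np.float64(0.554), np.float64(0.302), np.float64(0.017)), (np.float64(0.702), np.float64(0.306), np.float64(0.036))]
120 [(np.float64(0.383), np.float64(0.256), np.float64(-0.001)), (np.float64(0.555), np.float64(0.263), np.float64(0.015)), (np.float64(0.695), np.float64(0.271), np.float64(0.063))]
160 [(np.float64(0.377), np.float64(0.213), np.float64(-0.002)), (np.float64(0.556), np.float64(0.221), np.float64(0.009)), (np.float64(0.682), np.float64(0.242), np.float64(0.103))]
200 [(np.float64(0.372), np.float64(0.166), np.float64(-0.001)), (np.float64(0.558), np.float64(0.176), np.float64(0.011)), (np.float64(0.689), np.float64(0.209), np.float64(0.101))]
240 [(np.float64(0.366), np.float64(0.115), np.float64(-0.001)), (np.float64(0.559), np.float64(0.122), np.float64(-0.001)), (np.float64(0.728), np.float64(0.148), np.float64(0.042))]
280 [(np.float64(0.512), np.float64(0.232), np.float64(0.269)), (np.float64(0.561), np.float64(0.067), np.float64(-0.001)), (np.float64(0.606), np.float64(0.234), np.float64(0.267))]
320 [(np.float64(0.512), np.float64(0.22), np.float64(0.272)), (np.float64(0.563), np.float64(0.006), np.float64(-0.002)), (np.float64(0.607), np.float64(0.222), np.float64(0.27))]
360 [(np.float64(0.523), np.float64(0.226), np.float64(0.293)), (np.float64(0.559), np.float64(0.227), np.float64(0.292)), (np.float64(0.595), np.float64(0.228), np.float64(0.292))]
```

View pics/w1.png

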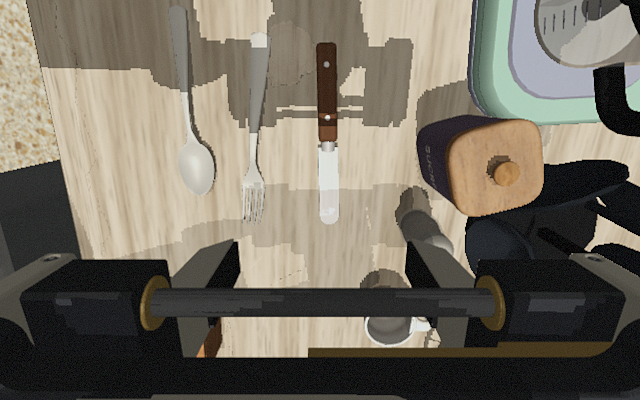

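The wrist view shows the knife handle from (326,43) to (328,141) and the blade tip at (329,223). The fork is 70 px to the left, and a canister at (480,165) might be close to the gripper body, so I measure both.

```bash
python3 - <<'E'
from h import *
a=np.load('w1.npz');X=a['X'];z=X[...,2]
Q=X[40:235,312:345].reshape(-1,3);h=Q[(Q[:,2]>.0135)&(Q[:,2]<.025)];b=Q[(Q[:,2]>.006)&(Q[:,2]<.0125)&(Q[:,1]<.245)]
def L(Q):
    r=cv2.minAreaRect((Q[:,:2]*1000).astype(np.float32));return [np.round(i,1) for i in r]
print('handle',L(h),np.median(h[:,2]),'blade',L(b),np.median(b[:,2]), 'all',L(np.vstack([h,b])))
for v in (60,100,141,150,223): print(v,[X[v,u].round(3).tolist() for u in (318,328,338)])
Q=X[100:260,395:560].reshape(-1,3)
for lo in (.03,.05,.07,.09): 
    q=Q[(Q[:,2]>lo)&(Q[:,2]<lo+.02)]; print(lo,len(q),np.percentile(q,[1,99],axis=0).round(3).tolist())
Q=X[20:230,235:280].reshape(-1,3);q=Q[(Q[:,2]>.006)&(Q[:,2]<.03)];print('fork',np.percentile(q,[1,99],axis=0).round(3).tolist())
s=np.load('scene.npz')['X'][90:190,325:420].reshape(-1,3); q=s[(s[:,2]>.05)&(s[:,0]<.78)&(s[:,1]>0)];print('can from scene',np.percentile(q,[1,99],axis=0).round(3).tolist())
q=s[(s[:,2]>.06)&(s[:,0]<.69)&(s[:,1]>0)];print(np.percentile(q,[1,99],axis=0).round(3).tolist())
E
```

```text
handle [array([561.3, 283.9]), array([ 19.9, 104.5]), np.float64(3.4)] 0.016586019439400468 blade [array([566.3, 194.9]), array([21.7, 94.4]), np.float64(2.9)] 0.009137036272443888 all [array([563.9, 241.9]), array([ 21.7, 188.6]), np.float64(2.9)]
60 [[0.551, 0.32, 0.015], [0.561, 0.32, 0.018], [0.571, 0.322, -0.001]]
100 [[0.552, 0.283, 0.015], [0.562, 0.283, 0.017], [0.573, 0.283, -0.002]]
141 [[0.553, 0.24, -0.001], [0.564, 0.242, 0.014], [0.575, 0.241, -0.001]]
150 [[0.554, 0.232, 0.008], [0.564, 0.233, 0.015], [0.575, 0.233, 0.01]]
223 [[0.556, 0.144, -0.001], [0.568, 0.148, 0.009], [0.58, 0.145, -0.0]]
0.03 3440 [[0.649, 0.127, 0.031], [0.8, 0.289, 0.05]]
0.05 2889 [[0.653, 0.135, 0.05], [0.797, 0.289, 0.07]]
0.07 1484 [[0.657, 0.147, 0.07], [0.772, 0.273, 0.089]]
0.09 7787 [[0.659, 0.169, 0.092], [0.74, 0.273, 0.106]]
fork [[0.476, 0.146, 0.006], [0.497, 0.306, 0.017]]
can from scene [[0.654, 0.028, 0.051], [0.779, 0.429, 0.247]]
[[0.653, 0.132, 0.06], [0.689, 0.261, 0.106]]
```

The knife root is at (0.564, 0.242) and its tip at (0.569, 0.147), with a length of 189 mm, which fits. The canister starts at x ≈ 0.653, so I centre the gripper about 11 mm to the -x side of the knife with a half-open jaw.

```bash
python3 - <<'E'
from h import *
goto([.551,.264,.12],[.9986,.053]);goto([.551,.264,.028])
E
```

```text
t 2.15 pos [0.5608 0.2    0.2186] shift [ 2.46 -0.19 -1.61] x [-0.002 -0.    -1.   ] y [ 0.999  0.032 -0.002] F [ 0.5 -0.9  0.1] T [-0.02 -0.13 -0.03] open 0.092
roll -0.12 q6 0.18
t 2.15 pos [0.5608 0.2    0.2186] shift [ 4.76 -0.18 -1.61] x [-0.002 -0.    -1.   ] y [ 0.999  0.032 -0.002] F [ 0.5 -0.9  0.1] T [-0.02 -0.13 -0.03] open 0.092
```

```bash
python3 -m crank '[{"tx":0.7,"ty":-0.19,"tz":-0.8,"roll":-0.12,"fingers":0.07},{"tx":1.6,"ty":-0.2,"tz":-1.61,"roll":-0.12,"fingers":0.07},{"tx":2.5,"ty":-0.21,"tz":-1.61,"roll":-0.12,"fingers":0.07},{"tx":2.8,"ty":-0.21,"tz":-1.61,"roll":-0.12,"fingers":0.07},{"tx":3.1,"ty":-0.21,"tz":-1.61,"roll":-0.12,"fingers":0.07},{"tx":3.4,"ty":-0.21,"tz":-1.61,"roll":-0.12,"fingers":0.07},{"tx":3.5,"ty":-0.21,"tz":-1.61,"roll":-0.12,"fingers":0.07},{"tx":3.5,"ty":-0.21,"tz":-1.61,"roll":-0.12,"fingers":0.07}]' 
python3 - <<'E'
from h import *
goto([.551,.264,.028],[.9986,.053])
p,X=cloud('wrist');np.savez('w2',p=p,X=X);cv2.imwrite('pics/w2.png',p[...,::-1])
E
```

```text
time: 3.15
tool_pos: [0.5509, 0.2618, 0.0802]
tool_rot: [1.303, 1.571, -0.218]
contact_force: [0.8, -0.0, 0.3]
opening: 0.049
t 3.15 pos [0.5509 0.2618 0.0802] shift [ 1.31  0.   -0.05] x [ 0. -0. -1.] y [0.999 0.05  0.   ] F [ 0.8 -0.   0.3] T [ 0.   -0.1  -0.04] open 0.049
roll -0.02 q6 0.27
```

View pics/w2.png

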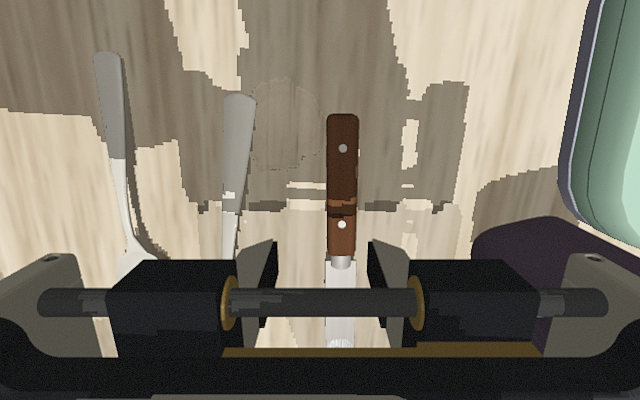

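The knife handle (342, 115–255) lies between the fingers, which stand at u≈270 and 370. The fork is clear of them. I go down and grip.

```bash
python3 -m crank '[{"tx":0.4,"ty":0,"tz":-0.05,"roll":0,"fingers":0.07},{"tx":0.8,"ty":0,"tz":-0.05,"roll":0,"fingers":0.07},{"tx":1.2,"ty":0,"tz":-0.05,"roll":0,"fingers":0.07},{"tx":1.31,"ty":0,"tz":-0.05,"roll":0,"fingers":0.07},{"tx":1.31,"ty":0,"tz":-0.05,"roll":0,"fingers":-0.3},{"tx":1.31,"ty":0,"tz":-0.05,"roll":0,"fingers":-0.7},{"tx":1.31,"ty":0,"tz":-0.05,"roll":0,"fingers":-1},{"tx":1.31,"ty":0,"tz":-0.05,"roll":0,"fingers":-1}]' 60
python3 - <<'E'
from h import *
goto([.551,.264,.11])
E
```

```text
time: 4.2
tool_pos: [0.5509, 0.264, 0.0282]
tool_rot: [1.692, 1.57, 0.172]
contact_force: [-0.1, -0.3, 2.4]
opening: 0.0191
t 4.2 pos [0.5509 0.264  0.0282] shift [-2.04  0.    0.  ] x [ 0.001  0.    -1.   ] y [0.999 0.05  0.001] F [-0.1 -0.3  2.4] T [-0.06 -0.05  0.02] open 0.0191
```

```bash
python3 -m crank '[{"tx":-0.4,"ty":0,"tz":0,"roll":0,"fingers":-1},{"tx":-1,"ty":0,"tz":0,"roll":0,"fingers":-1},{"tx":-1.8,"ty":0,"tz":0,"roll":0,"fingers":-1},{"tx":-2.5,"ty":0,"tz":0,"roll":0,"fingers":-1},{"tx":-2.5,"ty":0,"tz":0.6,"roll":0,"fingers":-1},{"tx":-2.5,"ty":0,"tz":1.2,"roll":0,"fingers":-1},{"tx":-2.5,"ty":-0.3,"tz":1.8,"roll":0,"fingers":-1},{"tx":-2.5,"ty":-0.3,"tz":1.8,"roll":0,"fingers":-1}]'
python3 - <<'E'
from h import *
goto([.551,.264,.11])
s=observe();M=R.from_euler('xyz',s['tool_rot']).as_matrix()
for n in('wrist','side','scene'):
    p,X=cloud(n);np.savez('k_'+n,p=p,X=X);cv2.imwrite(f'pics/k_{n}.png',p[...,::-1])
    Y=(X-s['tool_pos'])@M
    # knife candidates in tool coords: x 0..0.05 , |y|<.02
    m=(abs(Y[...,1])<.016)&(Y[...,0]>.005)&(Y[...,0]<.06)&(Y[...,2]>.02)&(Y[...,2]<.16)
    q=Y[m];print(n,len(q))
    for z0 in np.arange(.02,.14,.015):
        k=q[(q[:,2]>=z0)&(q[:,2]<z0+.015)]
        if len(k)>3: print(z0.round(3),len(k),'tx med',np.median(k[:,0]).round(4),'ty',np.percentile(k[:,1],[3,97]).round(4))
    print('max z',q[:,2].max().round(4) if len(q) else None)
E
```

```text
time: 5.2
tool_pos: [0.5419, 0.1902, 0.1287]
tool_rot: [0.386, 1.571, -1.137]
contact_force: [-0.7, 0.4, 0.3]
opening: 0.0195
t 5.2 pos [0.5419 0.1902 0.1287] shift [ 0.47  0.32 -1.83] x [ 0. -0. -1.] y [0.999 0.048 0.   ] F [-0.7  0.4  0.3] T [-0.   -0.08  0.02] open 0.0195
wrist 1148
0.02 55 tx med 0.0139 ty [-0.0121  0.0059]
0.035 818 tx med 0.019 ty [-0.0128  0.0078]
0.05 275 tx med 0.019 ty [-0.0129  0.0075]
max z 0.0559
side 10
0.02 8 tx med 0.018 ty [0.0027 0.0097]
max z 0.0375
scene 269
0.02 43 tx med 0.0145 ty [-0.0102  0.0083]
0.035 38 tx med 0.017 ty [-0.0112  0.0091]
0.05 44 tx med 0.017 ty [-0.0125  0.008 ]
0.065 43 tx med 0.0167 ty [-0.0124  0.0081]
0.08 47 tx med 0.0174 ty [-0.012   0.0078]
0.095 43 tx med 0.0176 ty [-0.0135  0.0071]
0.11 11 tx med 0.0171 ty [-0.0104  0.0021]
max z 0.1149
```

View pics/k_side.png

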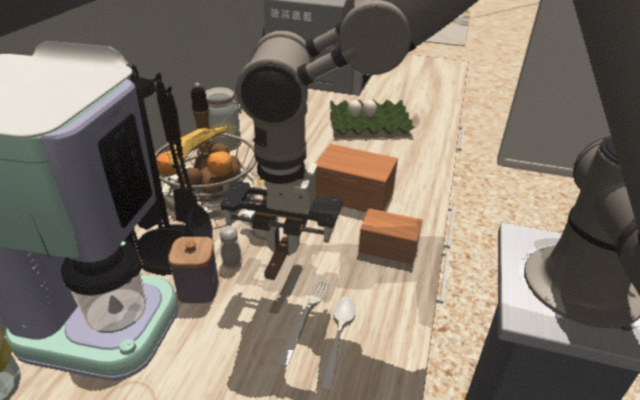

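The knife is held level: blade middle about 19 mm below the TCP, tip 117 mm ahead, lateral offset -2.5 mm. Next I refine the chest pose from the stored clouds.

```bash
python3 - <<'E'
from h import *
def fit(P,it=6):
    for _ in range(it):
        c=P.mean(0);n=np.linalg.svd(P-c,full_matrices=0)[2][-1];e=(P-c)@n;P=P[abs(e)<max(2.0*e.std(),.001)]
    return c,n,e.std(),len(P)
S=np.load('side.npz')['X'];C=np.load('scene.npz')['X']
P=S[130:215,310:400].reshape(-1,3);f=P[(P[:,2]>.015)&(P[:,2]<.07)&(P[:,1]>-.13)&(P[:,1]<-.07)&(P[:,0]>.42)&(P[:,0]<.57)]
c,n,s,k=fit(f[:,:2]);n=n*np.sign(n[1]);print('front',c,n,s,k)
P=C[235:335,290:415].reshape(-1,3)
b=P[(P[:,2]>.015)&(P[:,2]<.08)&(P[:,1]<-.19)&(P[:,1]>-.25)&(P[:,0]>.42)&(P[:,0]<.56)];c2,n2,s2,k2=fit(b[:,:2]);n2=n2*np.sign(n2[1]);print('back',c2,n2,s2,k2)
l=P[(P[:,2]>.015)&(P[:,2]<.08)&(P[:,0]<.43)&(P[:,1]>-.205)&(P[:,1]<-.1)]
if len(l)>20:
    c3,n3,s3,k3=fit(l[:,:2]);print('left',c3,n3*np.sign(n3[0]),s3,k3)
print('gap front-back',(c-c2)@((n+n2)/2))
for nm,X in(('side',S[130:215,310:405]),('scene',C[235:335,290:415])):
    t=X.reshape(-1,3);t=t[(abs(t[:,2]-.096)<.005)];r=cv2.minAreaRect((t[:,:2]*1000).astype(np.float32));print(nm,np.median(t[:,2]).round(4),[np.round(i,1) for i in r])
E
```

```text
front [ 0.49424691 -0.10162258] [0.10025462 0.99496181] 0.0011938906222200031 1083
back [ 0.48894947 -0.21183755] [0.09827738 0.99515906] 0.0005231481513105624 904
left [ 0.40515596 -0.1583919 ] [ 0.99574938 -0.09210412] 0.0005363520875767232 301
gap front-back 0.11019640671413866
side 0.0952 [array([ 490. , -155.1]), array([116.4, 170.3]), np.float64(84.1)]
scene 0.0963 [array([ 489.9, -159.1]), array([117.4, 170.7]), np.float64(84.6)]
```

```bash
cat >> h.py <<'E'
n=np.array([.0985,.9951,0]);e=np.array([.9951,-.0985,0])
def tcp(depth,z=.1007,lat=0): # blade tip depth past the front face
    return np.array([.4962,-.1019,0])+n*(.117-depth)+e*(.0025+lat)+[0,0,z]
E
python3 - <<'E'
from h import *
goto(tcp(-.03),e[:2])
E
```

```text
t 5.35 pos [0.5427 0.1921 0.1284] shift [ 0.69 -0.92  3.66] x [ 0.001  0.    -1.   ] y [0.999 0.05  0.001] F [-1.4  0.5 -1.1] T [-0.03 -0.14 -0.07] open 0.0197
roll 0.85 q6 0.16
```

```bash
python3 -m crank '[{"tx":0.1,"ty":-0.15,"tz":0.6,"roll":0.15,"fingers":-1},{"tx":0.2,"ty":-0.3,"tz":1.2,"roll":0.3,"fingers":-1},{"tx":0.35,"ty":-0.45,"tz":1.8,"roll":0.45,"fingers":-1},{"tx":0.5,"ty":-0.6,"tz":2.4,"roll":0.6,"fingers":-1},{"tx":0.6,"ty":-0.75,"tz":3,"roll":0.75,"fingers":-1},{"tx":0.69,"ty":-0.92,"tz":3.66,"roll":0.85,"fingers":-1},{"tx":0.69,"ty":-0.92,"tz":3.66,"roll":0.85,"fingers":-1},{"tx":0.69,"ty":-0.92,"tz":3.66,"roll":0.85,"fingers":-1}]'
python3 - <<'E'
from h import *
goto(tcp(.0),e[:2]); goto(tcp(.05))
s=observe();M=R.from_euler('xyz',s['tool_rot']).as_matrix()
for nm in('scene',):
    p,X=cloud(nm);np.savez('m_'+nm,p=p,X=X);cv2.imwrite('pics/m_scene.png',p[...,::-1])
    Y=(X-s['tool_pos'])@M
    m=(abs(Y[...,1])<.018)&(Y[...,0]>.005)&(Y[...,0]<.035)&(Y[...,2]>.02)&(Y[...,2]<.13)
    q=X[m];y=Y[m]
    for z0 in np.arange(.02,.125,.015):
        k=(y[:,2]>=z0)&(y[:,2]<z0+.015)
        if k.sum()>3: print(z0.round(3),k.sum(),'z',np.median(q[k][:,2]).round(4),'ty',np.percentile(y[k][:,1],[3,97]).round(4))
    print(y[:,2].max())
E
```

```text
time: 6.35
tool_pos: [0.5134, 0.0442, 0.1004]
tool_rot: [1.949, 1.57, 0.28]
contact_force: [0.8, -0.0, -0.4]
opening: 0.0192
t 6.35 pos [0.5134 0.0442 0.1004] shift [-0.01 -0.01  0.75] x [ 0.001  0.    -1.   ] y [ 0.995 -0.097  0.001] F [ 0.8 -0.  -0.4] T [-0.04 -0.06  0.01] open 0.0192
roll 0.01 q6 0.03
t 6.35 pos [0.5134 0.0442 0.1004] shift [-0.01 -0.01  2.  ] x [ 0.001  0.    -1.   ] y [ 0.995 -0.097  0.001] F [ 0.8 -0.  -0.4] T [-0.04 -0.06  0.01] open 0.0192
0.02 58 z 0.0867 ty [-0.0104  0.0077]
0.035 56 z 0.084 ty [-0.0125  0.0077]
0.05 55 z 0.0835 ty [-0.0123  0.0076]
0.065 56 z 0.0833 ty [-0.0137  0.007 ]
0.08 55 z 0.0834 ty [-0.0144  0.007 ]
0.095 59 z 0.0833 ty [-0.014   0.0057]
0.11 21 z 0.0833 ty [-0.0126  0.0029]
0.11651933026611679
```

View pics/m_scene.png

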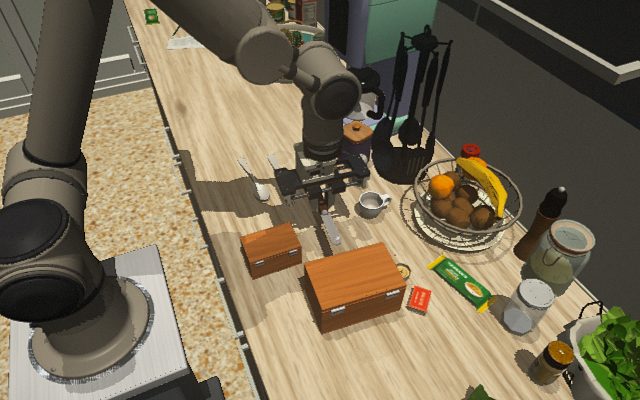

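The view shows the blade lined up with the large chest's front, tip near (338,240). The blade's top measures 83 mm, so its middle is at about 81.6 mm, matching the slot. I insert it.

```bash
python3 -m crank '[{"tx":-0.01,"ty":0,"tz":0.4,"roll":0,"fingers":-1},{"tx":-0.01,"ty":0,"tz":0.7,"roll":0,"fingers":-1},{"tx":-0.01,"ty":0,"tz":0.9,"roll":0,"fingers":-1},{"tx":-0.01,"ty":0,"tz":1.1,"roll":0,"fingers":-1},{"tx":-0.01,"ty":0,"tz":1.3,"roll":0,"fingers":-1},{"tx":-0.01,"ty":0,"tz":1.5,"roll":0,"fingers":-1},{"tx":-0.01,"ty":0,"tz":1.7,"roll":0,"fingers":-1},{"tx":-0.01,"ty":0,"tz":1.95,"roll":0,"fingers":-1}]'
python3 - <<'E'
from h import *
goto(tcp(.05))
E
```

```text
time: 7.4
tool_pos: [0.5051, -0.0347, 0.1005]
tool_rot: [0.363, 1.571, -1.306]
contact_force: [-1.1, 0.0, -1.1]
opening: 0.0197
t 7.4 pos [ 0.5051 -0.0347  0.1005] shift [-0.01  0.01  0.02] x [ 0. -0. -1.] y [ 0.995 -0.098  0.   ] F [-1.1  0.  -1.1] T [-0.01 -0.04 -0.01] open 0.0197
```

The blade is in with no contact force. Now a slow lift.

```bash
python3 -m crank '[{"tx":-0.06,"ty":0,"tz":0,"roll":0,"fingers":-1},{"tx":-0.1,"ty":0,"tz":0,"roll":0,"fingers":-1},{"tx":-0.14,"ty":0,"tz":0,"roll":0,"fingers":-1},{"tx":-0.18,"ty":0,"tz":0,"roll":0,"fingers":-1},{"tx":-0.22,"ty":0,"tz":0,"roll":0,"fingers":-1},{"tx":-0.26,"ty":0,"tz":0,"roll":0,"fingers":-1},{"tx":-0.3,"ty":0,"tz":0,"roll":0,"fingers":-1},{"tx":-0.34,"ty":0,"tz":0,"roll":0,"fingers":-1}]'
python3 - <<'E'
from h import *
goto(tcp(.05))
_,X=cloud('scene');q=X[235:335,290:415].reshape(-1,3)
u=(q-[.4962,-.1019,0])@np.array([-n,e,[0,0,1]]).T
for a in range(0,110,15):
    k=u[(u[:,0]>a/1e3)&(u[:,0]<(a+15)/1e3)&(abs(u[:,1])<.07)&(u[:,2]>.08)];print(a,len(k),np.median(k[:,2]).round(4))
E
```

```text
time: 8.4
tool_pos: [0.505, -0.0341, 0.1143]
tool_rot: [-2.023, 1.57, 2.591]
contact_force: [-2.3, -2.3, -6.1]
opening: 0.0194
t 8.4 pos [ 0.505  -0.0341  0.1143] shift [0.34 0.01 0.03] x [-0.  0. -1.] y [ 0.995 -0.098 -0.   ] F [-2.3 -2.3 -6.1] T [ 0.33  0.34 -0.27] open 0.0194
0 384 0.1036
15 466 0.1028
30 484 0.1016
45 488 0.1004
60 511 0.0993
75 528 0.0983
90 547 0.0972
105 529 0.0928
```

The lid front is up about 8 mm (≈0.075 rad), so the catches have let go. I lift on, then swing the lid back.

```bash
python3 -m crank '[{"tx":-0.12,"ty":0,"tz":0,"roll":0,"fingers":-1},{"tx":-0.3,"ty":0,"tz":0,"roll":0,"fingers":-1},{"tx":-0.5,"ty":0,"tz":0,"roll":0,"fingers":-1},{"tx":-0.7,"ty":0,"tz":0,"roll":0,"fingers":-1},{"tx":-0.9,"ty":0,"tz":0,"roll":0,"fingers":-1},{"tx":-1.1,"ty":0,"tz":0,"roll":0,"fingers":-1},{"tx":-1.3,"ty":0,"tz":0,"roll":0,"fingers":-1},{"tx":-1.45,"ty":0,"tz":0,"roll":0,"fingers":-1}]'
python3 - <<'E'
from h import *
goto(tcp(.126,.172))
s=observe();M=R.from_euler('xyz',s['tool_rot']).as_matrix()
p,X=cloud('scene');cv2.imwrite('pics/o1.png',p[120:340,200:460,::-1].repeat(2,0).repeat(2,1))
E
```

```text
time: 9.45
tool_pos: [0.5053, -0.0342, 0.1728]
tool_rot: [1.519, 1.57, -0.15]
contact_force: [-0.4, 1.2, -3.4]
opening: 0.0194
t 9.45 pos [ 0.5053 -0.0342  0.1728] shift [0.02 0.   1.93] x [ 0.001 -0.    -1.   ] y [ 0.995 -0.098  0.001] F [-0.4  1.2 -3.4] T [ 0.36 -0.13 -0.02] open 0.0194
```

View pics/o1.png

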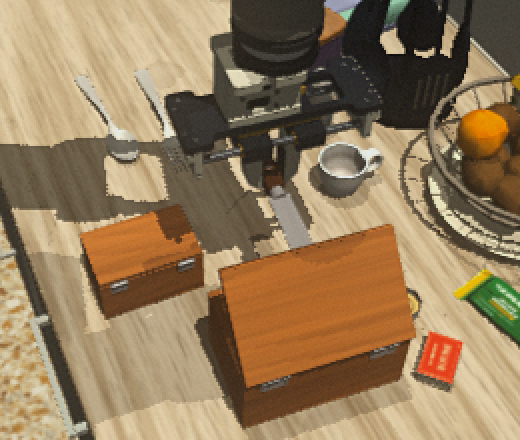

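The lid stands at about 45–50° on the knife blade. Next I push forward to swing it past upright.

```bash
python3 -m crank '[{"tx":0,"ty":0,"tz":0.15,"roll":0,"fingers":-1},{"tx":0,"ty":0,"tz":0.4,"roll":0,"fingers":-1},{"tx":0,"ty":0,"tz":0.65,"roll":0,"fingers":-1},{"tx":0,"ty":0,"tz":0.9,"roll":0,"fingers":-1},{"tx":0,"ty":0,"tz":1.15,"roll":0,"fingers":-1},{"tx":0,"ty":0,"tz":1.4,"roll":0,"fingers":-1},{"tx":0,"ty":0,"tz":1.65,"roll":0,"fingers":-1},{"tx":0,"ty":0,"tz":1.93,"roll":0,"fingers":-1}]'
cat >> h.py <<'E'
def lid():
    for nm in('scene','side'):
        p,X=cloud(nm);q=X.reshape(-1,3);u=(q-[.4962,-.1019,0])@np.array([-n,e,[0,0,1]]).T
        k=u[(abs(u[:,1])<.08)&(u[:,2]>.105)&(u[:,2]<.21)&(u[:,0]>.03)&(u[:,0]<.19)&(abs(u[:,1])>.02)]
        if len(k)<50: print(nm,len(k));continue
        for _ in range(8):
            c=np.median(k[:,[0,2]],axis=0);d=np.linalg.svd(k[:,[0,2]]-c,full_matrices=0)[2];r=(k[:,[0,2]]-c)@d[1];k=k[abs(r)<max(2*r.std(),.002)]
        v=d[0]*np.sign(d[0][1]);print(nm,len(k),'lid angle',np.arctan2(v[1],-v[0]).round(3),'rms',r.std().round(4),'top',np.percentile(k[:,2],99).round(3))
        cv2.imwrite(f'pics/lid_{nm}_{observe()["time"]:.2f}.png',p[...,::-1])
E
python3 - <<'E'
from h import *
goto(tcp(.126,.172)); lid()
E
```

```text
time: 10.5
tool_pos: [0.4975, -0.1117, 0.172]
tool_rot: [-1.571, 1.571, 3.043]
contact_force: [0.5, 2.7, -1.4]
opening: 0.0196
t 10.5 pos [ 0.4975 -0.1117  0.172 ] shift [ 0.    0.01 -0.02] x [-0.  0. -1.] y [ 0.995 -0.098 -0.   ] F [ 0.5  2.7 -1.4] T [ 0.5  -0.12 -0.01] open 0.0196
scene 1019 lid angle 1.8 rms 0.0005 top 0.192
side 594 lid angle 1.824 rms 0.0015 top 0.187
```

The lid is at about 1.8 rad by both cameras. I back out.

```bash
python3 -m crank '[{"tx":0,"ty":0,"tz":-0.2,"roll":0,"fingers":-1},{"tx":0,"ty":0,"tz":-0.7,"roll":0,"fingers":-1},{"tx":0,"ty":0,"tz":-1.3,"roll":0,"fingers":-1},{"tx":0,"ty":0,"tz":-2,"roll":0,"fingers":-1},{"tx":0,"ty":0,"tz":-2.8,"roll":0,"fingers":-1},{"tx":0,"ty":0,"tz":-3.6,"roll":0,"fingers":-1},{"tx":0,"ty":0,"tz":-4.4,"roll":0,"fingers":-1},{"tx":0,"ty":0,"tz":-5,"roll":0,"fingers":-1}]'
python3 - <<'E'
from h import *
lid()
goto([.551,.264,.10],[.9986,.05]);
s=observe();M=R.from_euler('xyz',s['tool_rot']).as_matrix()
p,X=cloud('scene')
Y=(X-s['tool_pos'])@M
m=(abs(Y[...,1])<.018)&(Y[...,0]>-.01)&(Y[...,0]<.05)&(Y[...,2]>.02)&(Y[...,2]<.13)
y=Y[m]
for z0 in np.arange(.02,.125,.015):
    k=(y[:,2]>=z0)&(y[:,2]<z0+.015)
    if k.sum()>3: print(z0.round(3),k.sum(),'tx',np.median(y[k][:,0]).round(4),'ty',np.percentile(y[k][:,1],[3,97]).round(4))
E
```

```text
time: 11.6
tool_pos: [0.517, 0.09, 0.1721]
tool_rot: [0.609, 1.571, -1.059]
contact_force: [0.5, 1.0, -0.1]
opening: 0.0192
scene 950 lid angle 1.818 rms 0.0005 top 0.191
side 1306 lid angle 1.821 rms 0.0016 top 0.191
t 11.7 pos [0.517  0.0906 0.1721] shift [ 1.8   0.44 -4.4 ] x [ 0.  0. -1.] y [ 0.996 -0.095  0.   ] F [-0.4 -0.3 -0.6] T [ 0.   -0.07  0.08] open 0.0196
roll -0.83 q6 0.12
0.02 61 tx 0.0147 ty [-0.0102  0.0079]
0.035 50 tx 0.0181 ty [-0.0112  0.0089]
0.05 56 tx 0.0187 ty [-0.0116  0.0093]
0.065 59 tx 0.0191 ty [-0.0116  0.0089]
0.08 57 tx 0.0194 ty [-0.0116  0.0088]
0.095 59 tx 0.0201 ty [-0.0118  0.0086]
0.11 23 tx 0.0203 ty [-0.0089  0.006 ]
```

Knife droop in the grip is only about 1.4°. I go back to the pick-up place.

```bash
python3 -m crank '[{"tx":0.0,"ty":0.07,"tz":-0.75,"roll":-0.15,"fingers":-1},{"tx":0,"ty":0.14,"tz":-1.5,"roll":-0.3,"fingers":-1},{"tx":0,"ty":0.2,"tz":-2.25,"roll":-0.45,"fingers":-1},{"tx":0.3,"ty":0.3,"tz":-3,"roll":-0.6,"fingers":-1},{"tx":0.6,"ty":0.37,"tz":-3.7,"roll":-0.75,"fingers":-1},{"tx":1.2,"ty":0.44,"tz":-4.4,"roll":-0.83,"fingers":-1},{"tx":1.8,"ty":0.44,"tz":-4.4,"roll":-0.83,"fingers":-1},{"tx":1.8,"ty":0.44,"tz":-4.4,"roll":-0.83,"fingers":-1}]'
python3 - <<'E'
from h import *
goto([.551,.264,.029],[.9986,.05])
E
```

```text
time: 12.75
tool_pos: [0.5508, 0.2604, 0.0981]
tool_rot: [-1.195, 1.566, -2.719]
contact_force: [-0.4, -0.3, -1.3]
opening: 0.0195
t 12.75 pos [0.5508 0.2604 0.0981] shift [ 1.73  0.02 -0.09] x [-0.004 -0.002 -1.   ] y [ 0.999  0.047 -0.005] F [-0.4 -0.3 -1.3] T [ 0.01 -0.11  0.02] open 0.0195
roll -0.02 q6 0.27
```

```bash
python3 -m crank '[{"tx":0.4,"ty":0,"tz":0,"roll":0,"fingers":-1},{"tx":0.8,"ty":0,"tz":0,"roll":0,"fingers":-1},{"tx":1.2,"ty":0,"tz":0,"roll":0,"fingers":-1},{"tx":1.45,"ty":0,"tz":0,"roll":0,"fingers":-1},{"tx":1.6,"ty":0,"tz":0,"roll":0,"fingers":-1},{"tx":1.7,"ty":0,"tz":0,"roll":0,"fingers":-1},{"tx":1.74,"ty":0,"tz":0,"roll":0,"fingers":-1},{"tx":1.76,"ty":0,"tz":0,"roll":0,"fingers":-1}]'
python3 - <<'E'
from h import *
goto([.551,.264,.029],[.9986,.05])
E
```

```text
time: 13.75
tool_pos: [0.5522, 0.2615, 0.0299]
tool_rot: [1.671, 1.57, 0.147]
contact_force: [0.3, -0.6, -0.2]
opening: 0.0196
t 13.75 pos [0.5522 0.2615 0.0299] shift [ 0.02 -0.03 -0.06] x [ 0.001  0.    -1.   ] y [0.999 0.047 0.001] F [ 0.3 -0.6 -0.2] T [ 0.04 -0.11  0.  ] open 0.0196
roll -0.02 q6 0.27
```

```bash
python3 -m crank '[{"tx":0.03,"ty":0,"tz":0,"roll":0,"fingers":-1},{"tx":0.04,"ty":0,"tz":0,"roll":0,"fingers":-1},{"tx":0.04,"ty":0,"tz":0,"roll":0,"fingers":-0.5},{"tx":0.04,"ty":0,"tz":0,"roll":0,"fingers":-0.2},{"tx":0.04,"ty":0,"tz":0,"roll":0,"fingers":0},{"tx":0.04,"ty":0,"tz":0,"roll":0,"fingers":0},{"tx":-0.3,"ty":0,"tz":0,"roll":0,"fingers":0},{"tx":-0.8,"ty":0,"tz":0,"roll":0,"fingers":0}]'
python3 -m crank '[{"tx":-0.5,"ty":0,"tz":0,"roll":0,"fingers":0},{"tx":-1,"ty":0,"tz":0,"roll":0,"fingers":0},{"tx":-1.5,"ty":0,"tz":0,"roll":0,"fingers":0},{"tx":-2,"ty":0,"tz":0,"roll":0,"fingers":0},{"tx":-2.5,"ty":0,"tz":0,"roll":0,"fingers":0},{"tx":-3,"ty":0,"tz":0,"roll":0,"fingers":0},{"tx":-3,"ty":0,"tz":0,"roll":0,"fingers":0},{"tx":-3,"ty":0,"tz":0,"roll":0,"fingers":0}]'
python3 - <<'E'
from h import *
goto([.551,.264,.029]);lid()
p,X=cloud('wrist');cv2.imwrite('pics/end.png',p[...,::-1])
q=X[:260,290:370].reshape(-1,3);q=q[(q[:,2]>.004)&(q[:,2]<.05)&(q[:,0]>.53)&(q[:,0]<.585)]
for y in np.arange(.13,.35,.03):
    k=q[abs(q[:,1]-y)<.01];print(y.round(2),len(k),np.median(k,axis=0).round(4) if len(k) else '')
E
```

```text
time: 14.75
tool_pos: [0.5518, 0.2613, 0.0623]
tool_rot: [-1.153, 1.57, -2.677]
contact_force: [-0.3, -0.0, 0.5]
opening: 0.0461
time: 15.75
tool_pos: [0.5516, 0.2613, 0.1813]
tool_rot: [-1.149, 1.57, -2.673]
contact_force: [-1.2, -0.2, -0.7]
opening: 0.0462
t 15.75 pos [0.5516 0.2613 0.1813] shift [ 3.81 -0.01 -0.07] x [-0.001 -0.    -1.   ] y [ 0.999  0.047 -0.001] F [-1.2 -0.2 -0.7] T [-0.06 -0.1  -0.03] open 0.0462
scene 964 lid angle 1.816 rms 0.0005 top 0.191
side 1605 lid angle 1.824 rms 0.0016 top 0.191
0.13 0 
0.16 0 
0.19 346 [0.554  0.1908 0.0091]
0.22 362 [0.5528 0.2195 0.0091]
0.25 369 [0.5517 0.2506 0.0165]
0.28 431 [0.5507 0.2799 0.0167]
0.31 469 [0.5494 0.3103 0.0166]
0.34 119 [0.549  0.3322 0.016 ]
```

View pics/end.png

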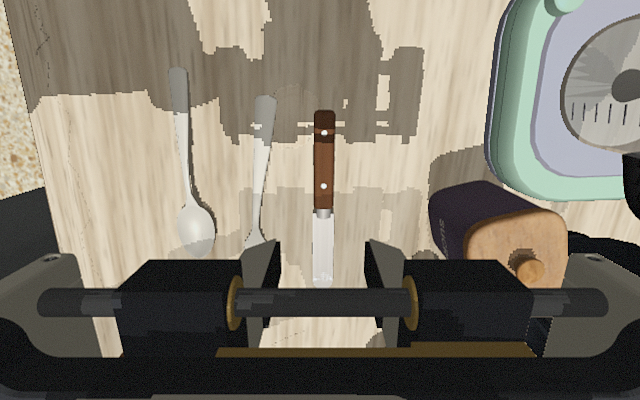

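The knife lies flat on the worktop (handle 110–210 at u≈323), the fork and spoon are in place, and the gripper is clear. I hand in.

```bash
python3 -c "from cell import hand_in;print(hand_in())"
```

```text
the job is handed in; nothing more can be done
None
```

The job is handed in: the lid stands open and the knife is back on the worktop, about 12 mm from where it lay. No verdict was reported. The moves took about 16 s of the 48 s allowed.

- **What I did:** I gripped the knife and slid its blade 49 mm into the notch without touching the sides. Lifting with the blade alone freed the catches; the lid was measured at about 0.075 rad with roughly 6 N still on the wrist. I then pushed the lid back with the blade's tip, lowered the knife to the worktop and let go.
- **Lid:** it is at about 1.82 rad, and two cameras agree (1.816 and 1.824).
- **Knife:** it lies flat, with the blade about 9 mm and the handle top about 17 mm above the worktop.
- **Gripper:** it is about 0.15 m above the knife and touches nothing.
- **Fork and spoon:** they looked unmoved in the last wrist picture.
- **Not checked:** I did not re-measure the match box or spare tea light at the end; the gripper never went near them. I also could not read the blade-to-lid contact force directly and judged it from the wrist force.

No check failed. The blade had drooped about 1.4° in the grip after levering, which did not affect laying it down.

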